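Light a stone with the longwave lamp of an ultraviolet viewing box

TASK

Show the stone in the ultraviolet viewing box under longwave light, working with the fingertips only and lifting nothing: push the specimen drawer fully shut with the stone in it, only then switch the box on by pressing down the far end of the power rocker on its top, and then press the longwave key (the long one of the two keys) fully down. Finish while still holding that key down, with the drawer shut and the power on. Leave the short (shortwave) key alone, press nothing before its turn, and do not disturb the two jars, the loupe and the scoop that lie beside the box.

Things in the scene. Friction and masses are not known exactly. Their poses are not given: they have to be found in the camera images.
- uv_box: Grey ultraviolet viewing box, 120 mm deep (its x) x 220 mm wide (its y), stands fast. Origin: centre of its underside on the table; at yaw 0 its x points away from the robot, y to the left. Front deck 85 mm high with rocker (right) and two white keys; behind box x = +20 mm a lamp housing 100 mm high with an eyecup up to 123 mm. Specimen drawer in its left (+y) end.
- uv_drawer (a joint): Specimen drawer: metres it stands open. 0 = fully shut; it slides straight out along the box's +y and starts 0.042 to 0.052 open (stop at 0.06). It stays where it is left; about 1.2 N of friction.
- drawer_pull (a point): Centre of the outer (+y) face of the drawer's pull bar, which moves with the drawer. The bar is 68 mm long along the box's x, 14 mm high (19 to 33 mm above the table) and stands 30 mm off the drawer's front panel; drawer shut, this point lies at box (0, +149 mm, 26 mm). Push it toward the box's -y.
- drawer_floor (a point): Centre of the drawer's inner floor, 12 mm above the table, moving with the drawer; inside the drawer is 84 mm (x) by 115 mm (y), walls 20 mm high.
- specimen: Dark grey oval palm stone, 38 x 30 x 22 mm, lying loose in the open drawer; origin at the centre of its underside. It rides in with the drawer.
- power_rocker (a joint): Power rocker angle in rad. 0 = off (far end up, as at the start), 0.40 = on (far end down). An over-centre spring snaps it to the nearer end; pressing the far end takes about 2 to 3 N.
- rocker_pivot (a point): Fixed pivot of the power rocker, at box (-22 mm, -80 mm, 93 mm). The black rocker plate is 40 mm long along the box's x, 20 mm wide and 7 mm thick, in a bezel that rises 89 mm above the table. Off, its face 15 mm beyond the pivot (toward box +x) is 99 mm above the table; on, 93 mm.
- rocker_far_end (a point): Point on the rocker's face 15 mm beyond the pivot, the place to press straight down; moves with the rocker.
- long_key (a joint): Longwave key: metres it is pressed. 0 = up, 0.005 = fully down. A spring pushes it back up: it starts to move at about 1.4 N and takes 4.2 N fully down.
- long_key_top (a point): Centre of the longwave key's top: the long white key, 46 mm along the box's y by 20 mm along x, top 97 mm above the table when up, 92 mm when down. It lies at box x = -30 mm and y = +55 mm or -10 mm (the two keys' places vary).
- long_key_bezel: Black bezel round the long key and the key in it; the bezel's top is 89 mm above the table, origin on the deck under the key's centre.
- short_key (a joint): Shortwave key: metres it is pressed (0 up, 0.005 down); the same spring. Not to be pressed.
- short_key_top (a point): Centre of the shortwave key's top: the short white key, 20 x 20 mm, in the other of the two places, top 97 mm above the table.
- jar_green: Round black gem jar with a clear top, 33 mm across, 22 mm high, loose on the table; origin at the centre of its underside. A bystander.
- jar_blue: A second round black gem jar, 33 mm across, 22 mm high, loose on the table; origin at the centre of its underside. A bystander.
- loupe: Folded pocket loupe, 25 x 45 x 14 mm, loose on the table; origin at the centre of its underside. A bystander.
- scoop: Small wooden bead scoop, 46 x 98 x 15 mm, loose on the table; origin at the centre of its underside. A bystander.
There are look-alikes about, which are no part of the job. What is shaped like the specimen but orange or purple is not meant.

How it is judged:
On the way, in this order (a step that is already met when the one before it is completed fails the run):
1. the drawer is fully shut with the stone in it (value of joint uv_drawer below 0.003 m and x of specimen in the frame of drawer_floor between -0.045 and 0.045 m and y of specimen in the frame of drawer_floor between -0.062 and 0.062 m and z of specimen in the frame of drawer_floor below 0.01 m), for 0.2 s.
2. the power rocker is on (value of joint power_rocker above 0.3 rad), for 0.2 s.
3. the longwave key is held down (value of joint long_key above 0.0038 m), for 0.3 s.
At the end, for the whole second after the job is handed in: Drawer shut to within 4 mm with the stone lying in it, power rocker on (above 0.3 rad), longwave key held at least 3.8 mm down by the fingers (more than 1.5 N on it), shortwave key up (value of joint uv_drawer below 0.004 m and value of joint power_rocker above 0.3 rad and value of joint long_key above 0.0038 m and contact force between the fingers and long_key_bezel above 1.5 N and value of joint short_key below 0.0015 m and x of specimen in the frame of drawer_floor between -0.045 and 0.045 m and y of specimen in the frame of drawer_floor between -0.062 and 0.062 m and z of specimen in the frame of drawer_floor below 0.01 m); the arm keeps its last pose, push and grip.
It fails at once if the box is switched on while the drawer is open (value of joint power_rocker above 0.2 rad and value of joint uv_drawer above 0.006 m).
It fails at once if the longwave key is pressed before the drawer is shut and the power on (value of joint long_key above 0.0025 m and (value of joint power_rocker below 0.2 rad or value of joint uv_drawer above 0.006 m)).
It fails at once if the shortwave key is pressed (value of joint short_key above 0.0025 m).
It fails at once if the stone is lifted or thrown out of the drawer (height (world z) of specimen above 0.03 m).
It fails at once if a bystander is moved more than 25 mm or lifted (distance of any of jar_green, jar_blue, loupe, scoop from where it was at the start of the episode above 0.025 m).
It also fails if it takes over 42 s, if anything falls off the work surface, if the arm or the gripper's body presses on something with over 40 N, if the wrist force passes 120 N, or if a joint passes its speed limit or range.

ROBOT

A 6-joint arm with a two-finger parallel gripper is mounted at the origin on the work surface; the furniture and walls round the work are solid. World frame = base frame: x ahead of the robot, y to its left, z up, the work surface at z = 0. Lengths are in m, angles in rad, forces in N, time in s.
With the tool pointing down it reaches from about 0.35 to 0.875 m from the base axis. Payload 15.5 kg.
Tool frame: the origin (TCP) lies midway between the tips of the shut fingers; the grasp point (between the pads) lies 19 mm behind it (env.grip_depth is the distance from the TCP to the grasp point, in m); z points along the fingers, y is the line along which they close (so a half turn about z gives the same grasp; the last joint's range is limited). The gripper opens to 85 mm and grips with 20 to 120 N. Pads are 22 mm wide; open, the fingers measure 114 mm over their backs; the gripper's body (76 mm by 85 mm) begins 54 mm behind the grasp point. The pads swing forward as they close: fully open they stand 13 mm farther back than shut.
Start: joints at [-1.381, 0.494, 1.345, -0, 1.302, -0.096], TCP at [0.176, -0.6, 0.203] pointing down, gripper open.
Joint ranges: [-2.91, 2.91], [-0.82, 2.16], [0.22, 2.67], [-1.22, 4.37], [0.12, 2.79], [-3.08, 3.08]. Speed limits (rad/s): [1.89, 1.89, 2.57, 3.01, 3.01, 3.01].

INTERFACE

Orientations are given as a rotation vector (axis times angle).
In Python, from station import state, cams, env gives the robot as it stands.
- The arm moves only by the tool carry_out, never from a script. Its argument "series" is one flat list of numbers, 4 for each row, row after row: the shift along the tool's x, y, z in cm, then the turn about the tool's z in degrees. A call has 1 to 5 rows; each row shifts and turns the commanded pose from where the row before left it, along the tool's axes as they then stand; what a row does not reach is not made up. A row lasts 1/10 s, in which the tool goes at most 50 mm and 8.59 degrees, less where a joint would pass 70% of its speed; a pose out of reach is approached as far as the arm can. A call is refused whole if a number of a shift passes 5 or a number of a turn 8.59, either way. A call with a gripper value outside its range is refused whole. "jaw" is the opening, from 0 (shut) to 1 (fully open), set as the call begins (left out, the last holds). The fingers move at their own pace and stop on an object; "grip_force" is the grip in N (left out, the last holds). Time passes only in rows, so rows that do not move let the fingers close. It gives the time, the measured TCP pose, the force, the opening and the grip force at its end, in the units of the state.
- state(): the state, without advancing time (a new reading comes with each control period).
- cams.snapshot(name): name is "scene" or "side" or "wrist"; returns a dict with "frame" (420x560x3 uint8, blue, green, red), "camera_matrix" (3x3 intrinsics, pixels), "extrinsics" (4x4, takes a point from world to camera coordinates). Camera axes: x right, y down, z forward; pixel columns grow to the right and rows downward; lengths in m; the calibration is good to about 2 mm. A picture is of the moment at which its call begins. There is no depth.
- env.close_job(): hands the job in; it is judged then, once.
The state is a dict: "time": time; "joints": joint angles; "joint_vel": joint speeds; "effort": joint torques, N m; "eef_pos": TCP position; "ee_rot": TCP orientation; "contact_force": force on the tool from outside, world axes, zero at the start; "wrist_torque": the same for the moment, N m; "finger_gap": finger opening in m; "grasp_force": force on a finger pad.
Only numpy, scipy, OpenCV 4.12 (cv2) and the standard library are available. Lean on these libraries where they do the work, as an engineer would, in place of code of your own. Each camera call takes 0.05 s, during which the arm holds its last target. There are 200 camera calls.

## Working session

There is one attempt and no reset: what is moved stays moved. The work goes in short steps, Python scripts to look and compute and a tool call to move; the robot and the scene stay as the last step left them, time stands still between calls to the robot, and variables do not carry over. Pictures are saved under pics/ and viewed, at most 10 in all, crops included, and the job is handed in when it is done.

Besides the shell and the picture viewer there is one more tool, called after "Request:" as name(argument=value, ...) on one line, values as JSON. carry_out: Moves the arm, as the interface text tells. Its arguments: {"type":"object","properties":{"series":{"type":"array"},"jaw":{"type":"number"},"grip_force":{"type":"number"}},"required":["series"]}

```bash
mkdir -p pics; python3 - <<'E'
from station import state,cams,env
import cv2,numpy as np,pickle
d={}
for n in("scene","side"):
    s=cams.snapshot(n);d[n]=(s["camera_matrix"],s["extrinsics"]);cv2.imwrite(f"pics/{n}0.png",cv2.resize(s["frame"],(784,588),interpolation=cv2.INTER_CUBIC))
    cv2.imwrite(f"pics/{n}_raw0.png",s["frame"])
    print(n,s["camera_matrix"].tolist(),s["extrinsics"].round(4).tolist())
pickle.dump(d,open("cal.pkl","wb"))
st=state();print(st["time"],st["eef_pos"],st["ee_rot"],st["contact_force"],st["finger_gap"])
E
```

```text
scene [[502.65639805547386, 0.0, 279.28537750926284], [0.0, 502.65639805547386, 208.08993884739445], [0.0, 0.0, 1.0]] [[-0.7887, -0.6148, 0.0048, 0.3407], [-0.4299, 0.5457, -0.7193, 0.2728], [0.4396, -0.5694, -0.6947, 0.9763], [0.0, 0.0, 0.0, 1.0]]
side [[429.0504619467253, 0.0, 269.98013359996634], [0.0, 429.0504619467253, 211.79146384932167], [0.0, 0.0, 1.0]] [[0.9862, -0.1654, -0.0121, -0.4379], [-0.0698, -0.348, -0.9349, 0.106], [0.1504, 0.9228, -0.3547, 0.8713], [0.0, 0.0, 0.0, 1.0]]
0.1 [ 0.17614719 -0.59930359  0.20247829] [-3.10851188e+00 -4.47303319e-01  7.12949254e-05] [ 0.62938009 -0.05057925  0.15597029] 0.08537389976612143
```

View pics/scene0.png

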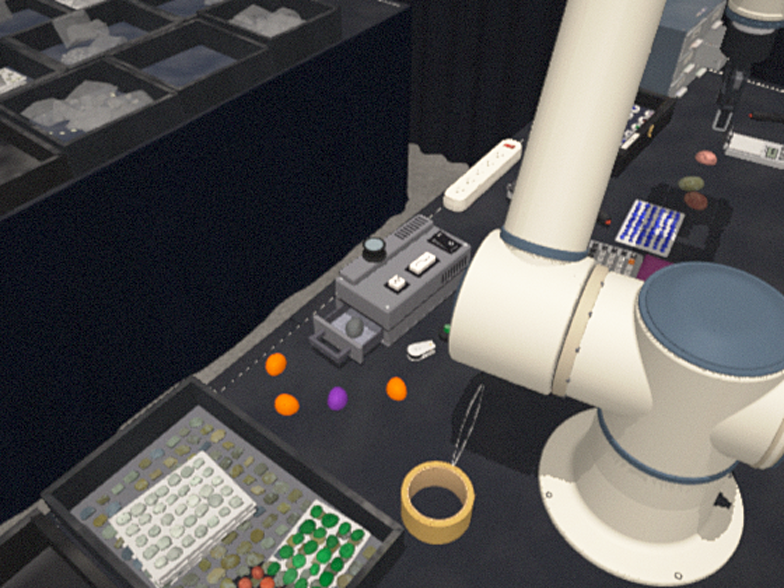

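View pics/side0.png

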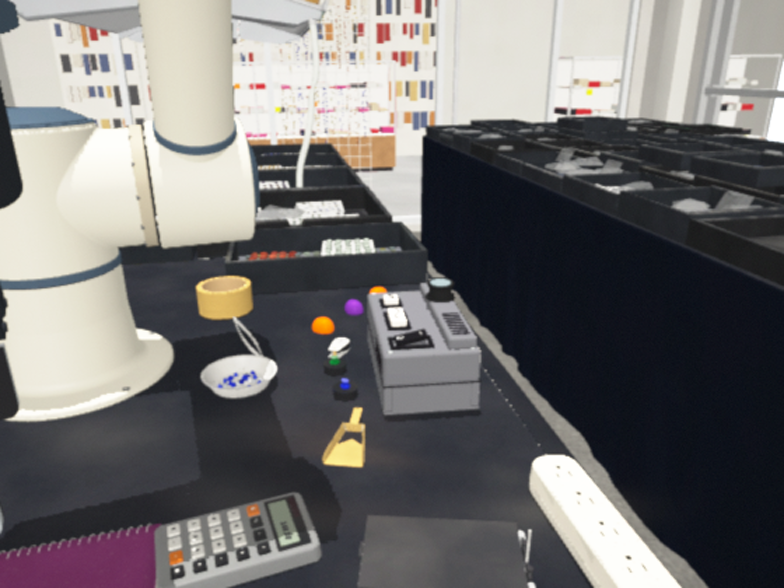

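The scene picture shows the box around (400,280). The drawer is open toward the lower left, with a dark grey stone at (354,326). The look-alikes are orange at (275,364), (286,404) and (397,388), and purple at (338,398). Only the grey one in the drawer fits the specimen. The side picture shows the rocker at about (408,340) and the long key at about (398,318). I'll enlarge both to confirm and get pixels.

```bash
python3 - <<'E'
import cv2
a=cv2.imread("pics/scene_raw0.png")[145:265,210:350];cv2.imwrite("pics/c1.png",cv2.resize(a,None,fx=5,fy=5,interpolation=cv2.INTER_CUBIC))
a=cv2.imread("pics/side_raw0.png")[190:340,220:350];cv2.imwrite("pics/c2.png",cv2.resize(a,None,fx=4,fy=4,interpolation=cv2.INTER_CUBIC))
E
```

```text
(no output)
```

View pics/c1.png

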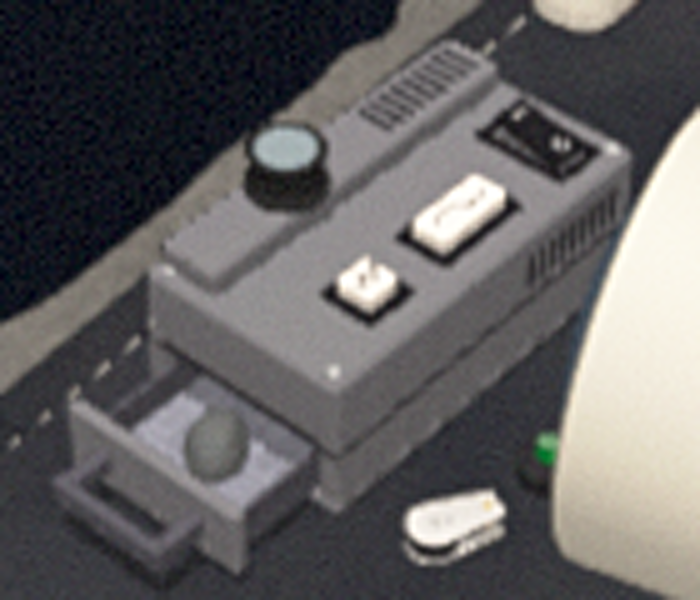

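View pics/c2.png

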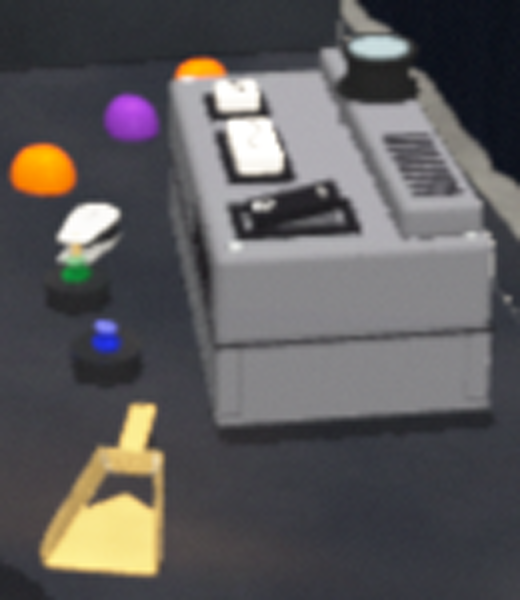

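The c1 crop shows the dark grey oval stone at (217,445) inside the drawer, so that is the specimen. The long key is at (460,208), in the y=-10 place, and the short key is at (367,280), in the y=+55 place. The pull bar runs from (57,483) to (168,552). The c2 crop shows the rocker at (290,205) with its far end up, the scoop, the two jars and the loupe left of the box. Next I'll fit the box pose.

```bash
cat > h.py <<'E'
import numpy as np,pickle,cv2
from scipy.optimize import least_squares
cal=pickle.load(open("cal.pkl","rb"))
def proj(n,P):
    K,E=cal[n];p=np.asarray(P)@E[:3,:3].T+E[:3,3];q=p@K.T;return q[...,:2]/q[...,2:]
def b2w(b,P):
    P=np.atleast_2d(P).astype(float);c,s=np.cos(b[2]),np.sin(b[2])
    return np.c_[b[0]+c*P[:,0]-s*P[:,1],b[1]+s*P[:,0]+c*P[:,1],P[:,2]]
def onplane(n,uv,z):
    K,E=cal[n];C=-E[:3,:3].T@E[:3,3];d=E[:3,:3].T@np.linalg.inv(K)@np.r_[uv,1];return C+d*(z-C[2])/d[2]
def raw(n,uv):
    return np.array([210,145])+np.array(uv)/5 if n=="scene" else np.array([220,190])+np.array(uv)/4
E
python3 - <<'E'
from h import *
L=[("scene",(-60,110,85),(342,390)),("scene",(-60,110,0),(330,510)),("scene",(-60,-110,85),(630,153)),("scene",(60,110,85),(152,275)),
("scene",(-30,55,97),(367,280)),("scene",(-30,-10,97),(461,207)),
("side",(-60,-110,85),(215,253)),("side",(-60,-110,0),(222,422)),("side",(60,-110,0),(490,408)),("side",(60,-110,85),(490,235)),
("side",(-30,-10,97),(253,143)),("side",(-30,55,97),(238,95)),("side",(-60,110,85),(172,80))]
D=[("scene",(34,149,33),(57,481)),("scene",(-34,149,33),(168,552))]
def res(p):
    r=[proj(n,b2w(p,np.array(P)/1e3))[0]-raw(n,uv) for n,P,uv in L]
    r+=[proj(n,b2w(p,np.array(P)/1e3+[0,p[3],0]))[0]-raw(n,uv) for n,P,uv in D]
    return np.concatenate(r)
s=least_squares(res,[.5,-.2,0,.045],loss="soft_l1");print(s.x,np.degrees(s.x[2]));print(res(s.x).reshape(-1,2).round(1).tolist())
b=s.x;np.save("box.npy",b)
for nm,P in dict(pull_open=(0,149+1e3*b[3],26),pull_shut=(0,149,26),rocker=(-7,-80,99),longk=(-30,-10,97),shortk=(-30,55,97)).items(): print(nm,b2w(b,np.array(P)/1e3)[0].round(4))
for nm,n,uv,z in [("loupe","scene",(450,525),.01),("loupe","side",(88,232),.01),("green","side",(77,285),.018),("blue","side",(106,350),.018),("scoop","side",(110,500),.01),("stone","scene",(217,445),.025),
  ("orange","scene",((397/1.4-210)*5,(388/1.4-145)*5),.01),("or2","scene",((275/1.4-210)*5,(364/1.4-145)*5),.01),("or3","scene",((286/1.4-210)*5,(404/1.4-145)*5),.01),("purp","scene",((338/1.4-210)*5,(398/1.4-145)*5),.01)]:
    w=onplane(n,raw(n,uv),z);c,s_=np.cos(b[2]),np.sin(b[2]);d=w[:2]-b[:2];print(nm,w.round(3),"box",(c*d[0]+s_*d[1]).round(3),(-s_*d[0]+c*d[1]).round(3))
from station import state
from scipy.spatial.transform import Rotation as R
print(R.from_rotvec(state()["ee_rot"]).as_matrix().round(3).tolist())
E
```

```text
[ 0.48268641 -0.10063391 -0.04807736  0.04518397] -2.7546298587699813
[[-0.9, 0.8], [1.4, 2.5], [0.8, -0.9], [-2.5, -0.8], [-0.0, -0.4], [-0.8, -0.2], [0.5, 0.5], [-0.8, 2.5], [-0.2, 0.9], [2.2, 0.5], [0.0, -2.3], [-0.9, -2.5], [-1.8, -1.7], [0.0, -0.7], [-0.3, 0.2]]
pull_open [0.492  0.0933 0.026 ]
pull_shut [0.4898 0.0482 0.026 ]
rocker [ 0.4718 -0.1802  0.099 ]
longk [ 0.4522 -0.1092  0.097 ]
shortk [ 0.4554 -0.0443  0.097 ]
loupe [ 0.381 -0.012  0.01 ] box -0.106 0.084
loupe [ 0.381 -0.019  0.01 ] box -0.105 0.077
green [ 0.368 -0.094  0.018] box -0.115 0.001
blue [ 0.375 -0.159  0.018] box -0.105 -0.064
scoop [ 0.364 -0.264  0.01 ] box -0.111 -0.169
stone [0.487 0.026 0.025] box -0.002 0.127
orange [0.363 0.073 0.01 ] box -0.128 0.168
or2 [0.545 0.155 0.01 ] box 0.05 0.258
or3 [0.477 0.201 0.01 ] box -0.02 0.301
purp [0.422 0.144 0.01 ] box -0.072 0.241
[[0.959, 0.282, -0.0], [0.282, -0.959, 0.001], [0.0, -0.001, -1.0]]
```

Request:
carry_out(series=[0,0,0,6.4,0,0,0,6.4,0,0,0,6.4,0,0,0,0,0,0,0,0], jaw=0)

```text
time: 0.6
eef_pos: [0.1762, -0.5995, 0.2028]
ee_rot: [-3.14, 0.072, 0.0]
contact_force: [-0.4, 0.7, -0.5]
finger_gap: 0.012
grasp_force: 0.0
```

Request:
carry_out(series=[1.4,-3.7,0,0,1.4,-3.7,0,0,1.4,-3.7,0,0,1.4,-3.7,0,0,1.4,-3.7,0,0])

```text
time: 1.1
eef_pos: [0.2556, -0.4168, 0.203]
ee_rot: [3.141, -0.073, 0.0]
contact_force: [-0.2, 0.3, -0.4]
finger_gap: -0.0001
grasp_force: 0.0
```

Request:
carry_out(series=[1.4,-3.7,0,0,1.4,-3.7,0,0,1.4,-3.7,0,0,1.4,-3.7,0,0,1.4,-3.7,0,0])

```text
time: 1.6
eef_pos: [0.3346, -0.2356, 0.2031]
ee_rot: [3.141, -0.073, 0.001]
contact_force: [0.6, -0.4, -0.3]
finger_gap: 0.0001
grasp_force: 0.0
```

Request:
carry_out(series=[1.4,-3.7,0,0,1.4,-3.7,0,0,1.4,-3.7,0,0,1.4,-3.7,0,0,1.4,-3.7,0,0])

```text
time: 2.1
eef_pos: [0.4138, -0.0541, 0.2032]
ee_rot: [3.141, -0.072, 0.001]
contact_force: [-0.6, -1.0, 0.5]
finger_gap: 0.0002
grasp_force: 0.0
```

Request:
carry_out(series=[1.4,-3.7,0,0,1.4,-3.7,0,0,1.4,-3.7,0,0,1.4,-3.7,0,0,0,0,0,0])

```text
time: 2.6
eef_pos: [0.4781, 0.0929, 0.203]
ee_rot: [-3.14, 0.067, -0.002]
contact_force: [0.1, -0.8, 1.1]
finger_gap: 0.0001
grasp_force: 0.0
```

Request:
carry_out(series=[0.7,-2.1,0,0,0.7,-2.2,0,0,0,0,4,0,0,0,4,0,0,0,4,0])

```text
time: 3.1
eef_pos: [0.4926, 0.1314, 0.082]
ee_rot: [-3.141, 0.073, -0.002]
contact_force: [0.8, 0.4, -0.6]
finger_gap: -0.0003
grasp_force: 0.0
```

```bash
python3 - <<'E'
from station import state,cams
import cv2,numpy as np
from h import *
s=cams.snapshot("scene")["frame"];w=cams.snapshot("side")["frame"]
a=cv2.resize(s[130:280,200:340],None,fx=4,fy=4,interpolation=cv2.INTER_CUBIC)
cv2.imwrite("pics/c3.png",a)
b=np.load("box.npy");st=state();p=st["eef_pos"];c,sn=np.cos(b[2]),np.sin(b[2]);d=p[:2]-b[:2]
print(p,c*d[0]+sn*d[1],-sn*d[0]+c*d[1],st["time"],st["contact_force"])
E
```

```text
[0.48956743 0.13077826 0.07937062] -0.004248332306311555 0.23147546946867303 3.2 [ 0.05292199 -0.57568494  1.02429464]
```

View pics/c3.png

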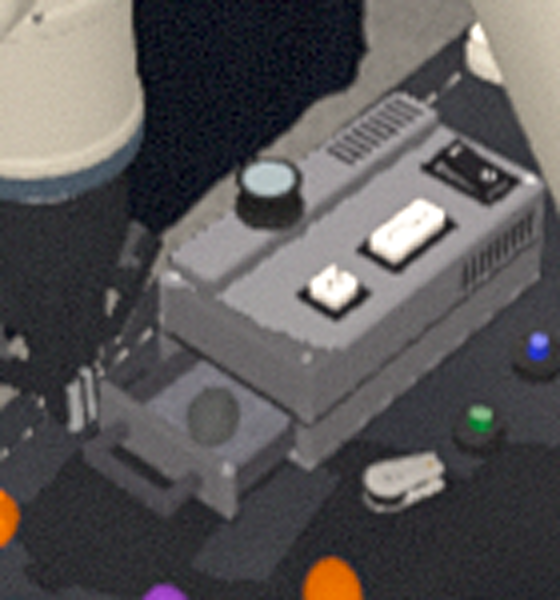

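The arm-clear view shows the fingertips at about (80,400), beyond the pull bar at (85..190, 440..505). The stone lies at (213,415) in the drawer. I'll descend behind the pull and push.

Request:
carry_out(series=[0.2,0,3.1,0,0.1,0,3.0,0,0,0,0,0,0,0,0,0])

```text
time: 3.6
eef_pos: [0.4961, 0.1314, 0.0235]
ee_rot: [-3.141, 0.076, -0.001]
contact_force: [-0.5, -0.2, 1.1]
finger_gap: 0.0001
grasp_force: 0.0
```

Request:
carry_out(series=[0,0.5,0,0,0,0.5,0,0,0,0.5,0,0,0,0.5,0,0,0,0.5,0,0])

```text
time: 4.1
eef_pos: [0.4944, 0.106, 0.0223]
ee_rot: [-3.141, 0.078, -0.0]
contact_force: [-0.2, -0.3, 0.6]
finger_gap: -0.0
grasp_force: 0.0
```

Request:
carry_out(series=[0,0.5,0,0,0,0.5,0,0,0,0.5,0,0,0,0.5,0,0,0,0.5,0,0])

```text
time: 4.6
eef_pos: [0.4931, 0.0812, 0.0219]
ee_rot: [-3.141, 0.077, 0.0]
contact_force: [-0.8, 0.5, -0.8]
finger_gap: -0.0
grasp_force: 0.0
```

```bash
python3 - <<'E'
from station import state,cams
import cv2
s=cams.snapshot("scene")["frame"]
cv2.imwrite("pics/c4.png",cv2.resize(s[130:280,200:340],None,fx=4,fy=4,interpolation=cv2.INTER_CUBIC))
st=state();print(st["eef_pos"],st["contact_force"])
E
```

```text
[0.49309835 0.08062549 0.02194712] [-0.00205377  0.67601677  0.22168482]
```

View pics/c4.png

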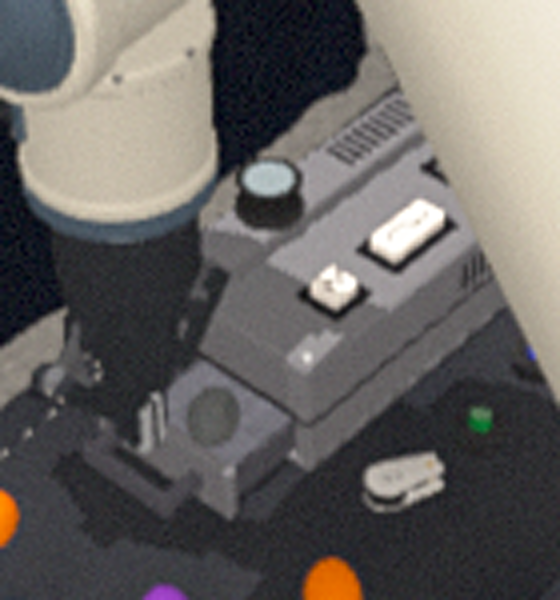

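The bar still sits at (85..190, 440..505), so it has not moved. The fingertip stripes are at (150,420). I'll check where the TCP and bar project.

```bash
python3 - <<'E'
from station import state,cams
from h import *
f=lambda P:((proj("scene",P)-[200,130])*4).round(0).tolist()
print("tcp c3",f([.4896,.1308,.0794]),"tcp now",f([.4931,.0806,.0219]))
b=np.load("box.npy")
for P in [(34,194,33),(-34,194,33),(34,194,19),(-34,194,19),(0,194,26),(0,164,26)]: print(P,f(b2w(b,np.array(P)/1e3)[0]))
s=cams.snapshot("scene");print(np.abs(s["extrinsics"]-cal["scene"][1]).max())
cv2.imwrite("pics/c5.png",np.hstack([cv2.resize(s["frame"][210:270,205:265],None,fx=6,fy=6,interpolation=cv2.INTER_CUBIC),cv2.resize(cams.snapshot("wrist")["frame"],(480,360))]))
E
```

```text
tcp c3 [79.0, 457.0] tcp now [144.0, 471.0]
(34, 194, 33) [86.0, 442.0]
(-34, 194, 33) [173.0, 502.0]
(34, 194, 19) [88.0, 458.0]
(-34, 194, 19) [175.0, 519.0]
(0, 194, 26) [130.0, 480.0]
(0, 164, 26) [167.0, 450.0]
0.0
```

View pics/c5.png

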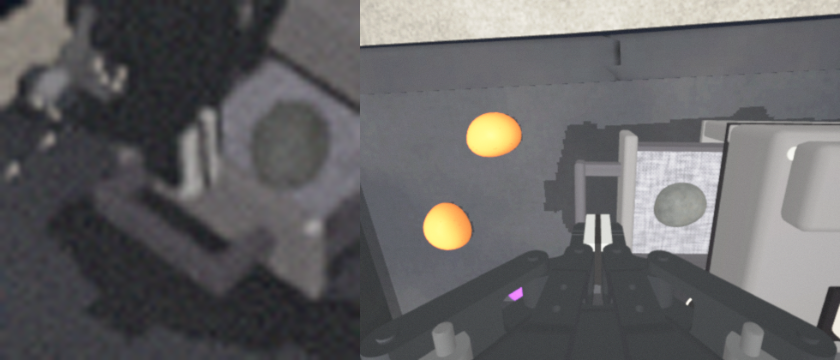

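The fingertips are in the gap between the bar and the panel, having passed just over the bar. The visible tips look about 1 cm above the nominal TCP. I'll raise, back off, turn the gripper a quarter so its wide side stays clear of the box end, and approach lower.

Request:
carry_out(series=[0,0,-3,0,0,0,-3,0,0,-2.5,0,0,0,-2.5,0,0,0,0,0,0])

```text
time: 5.25
eef_pos: [0.4959, 0.1338, 0.0823]
ee_rot: [-3.14, 0.075, -0.002]
contact_force: [-0.8, 0.0, -0.1]
finger_gap: -0.0003
grasp_force: 0.0
```

```bash
python3 - <<'E'
from station import state,cams
from h import *
st=state();print(st["joints"],st["eef_pos"],st["contact_force"])
s=cams.snapshot("scene")["frame"];w=cams.snapshot("side")["frame"]
P=st["eef_pos"];u=proj("scene",P);v=proj("side",P);print(u,v)
a=s.copy();x,y=u.astype(int);a=cv2.resize(s[y-50:y+40,x-50:x+60],None,fx=4,fy=4,interpolation=cv2.INTER_CUBIC)
cv2.drawMarker(a,tuple(int(k) for k in ((u-[x-50,y-50])*4)),(0,0,255),0,12,1)
x,y=v.astype(int);c=cv2.resize(w[y-50:y+40,x-40:x+40],None,fx=4,fy=4,interpolation=cv2.INTER_CUBIC)
cv2.drawMarker(c,tuple(int(k) for k in ((v-[x-40,y-50])*4)),(0,0,255),0,12,1)
cv2.imwrite("pics/c6.png",np.hstack([a,c]))
E
```

```text
[1.46882453e-01 5.00408268e-01 1.75453485e+00 5.60544835e-04
 8.85535302e-01 1.76479809e+00] [0.49588124 0.13377288 0.08231163] [-0.8216679   0.02686649 -0.09759716]
[216.61345525 242.89907253] [281.52085255 190.31338075]
```

View pics/c6.png

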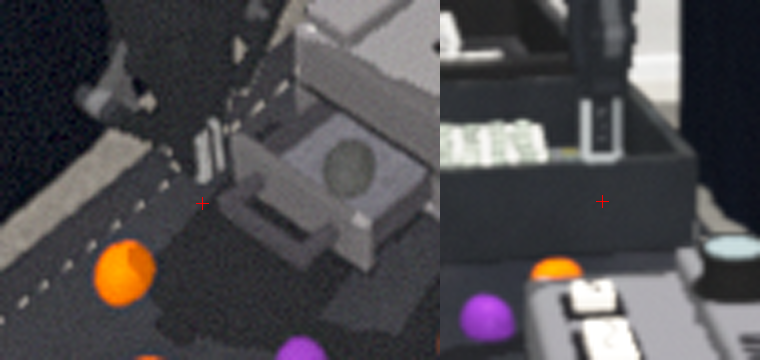

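The pad tip appears about 2 cm above the projected TCP (red cross) in both views, so the tip height needs a touch check. I'll turn a quarter here, then feel for the table.

Request:
carry_out(series=[0,0,0,-8.5,0,0,0,-8.5,0,0,0,-8.5,0,0,0,-8.5,0,0,0,-8.5])

```text
time: 5.85
eef_pos: [0.4954, 0.1307, 0.0818]
ee_rot: [2.952, 1.074, -0.001]
contact_force: [-0.1, -0.2, 0.1]
finger_gap: -0.0001
grasp_force: 0.0
```

Request:
carry_out(series=[0,0,0,-8.5,0,0,0,-8.5,0,0,0,-8.5,0,0,0,-8.5,0,0,0,-8.5])

```text
time: 6.35
eef_pos: [0.4954, 0.1307, 0.0818]
ee_rot: [-2.362, -2.071, 0.001]
contact_force: [0.7, -0.9, -1.5]
finger_gap: -0.0001
grasp_force: 0.0
```

Request:
carry_out(series=[0,0,0,-5,0,0,2,0,0,0,2,0,0,0,2,0,0,0,0,0])

```text
time: 6.85
eef_pos: [0.4941, 0.1306, 0.0201]
ee_rot: [-2.275, -2.164, 0.005]
contact_force: [0.5, 0.3, 0.2]
finger_gap: -0.0
grasp_force: 0.0
```

Request:
carry_out(series=[0,0,0.4,0,0,0,0.4,0,0,0,0.3,0,0,0,0,0])

```text
time: 7.25
eef_pos: [0.4957, 0.1315, 0.0111]
ee_rot: [2.275, 2.166, 0.0]
contact_force: [0.2, -0.2, -0.2]
finger_gap: -0.0001
grasp_force: 0.0
```

Request:
carry_out(series=[0,0,0.3,0,0,0,0.3,0,0,0,0,0])

```text
time: 7.55
eef_pos: [0.4955, 0.1315, 0.0047]
ee_rot: [-2.275, -2.166, 0.001]
contact_force: [-0.0, -0.1, -0.1]
finger_gap: 0.0003
grasp_force: 0.0
```

Request:
carry_out(series=[0,0,0.2,0,0,0,0.2,0,0,0,0,0])

```text
time: 7.85
eef_pos: [0.4955, 0.1315, 0.0007]
ee_rot: [-2.275, -2.166, 0.0]
contact_force: [0.2, -0.1, 0.9]
finger_gap: 0.0002
grasp_force: 0.0
```

```bash
python3 - <<'E'
from station import state,cams
from h import *
st=state();print(st["joints"],st["eef_pos"],st["contact_force"])
s=cams.snapshot("scene")["frame"];w=cams.snapshot("side")["frame"]
P=st["eef_pos"];u=proj("scene",P);v=proj("side",P);print(u,v)
x,y=u.astype(int);a=cv2.resize(s[y-50:y+40,x-50:x+60],None,fx=4,fy=4,interpolation=cv2.INTER_CUBIC)
cv2.drawMarker(a,tuple(int(k) for k in ((u-[x-50,y-50])*4)),(0,0,255),0,12,1)
x,y=v.astype(int);c=cv2.resize(w[y-50:y+40,x-40:x+40],None,fx=4,fy=4,interpolation=cv2.INTER_CUBIC)
cv2.drawMarker(c,tuple(int(k) for k in ((v-[x-40,y-50])*4)),(0,0,255),0,12,1)
cv2.imwrite("pics/c7.png",np.clip(np.hstack([a,c])*1.6,0,255).astype(np.uint8))
E
```

```text
[1.42856987e-01 6.38325916e-01 1.81343369e+00 3.30412638e-05
 6.90139413e-01 1.92142208e-01] [0.49551257 0.13149405 0.00074638] [ 0.18003777 -0.11784387  0.87170997]
[220.4339712  266.97497796] [281.63263314 221.8473846 ]
```

View pics/c7.png

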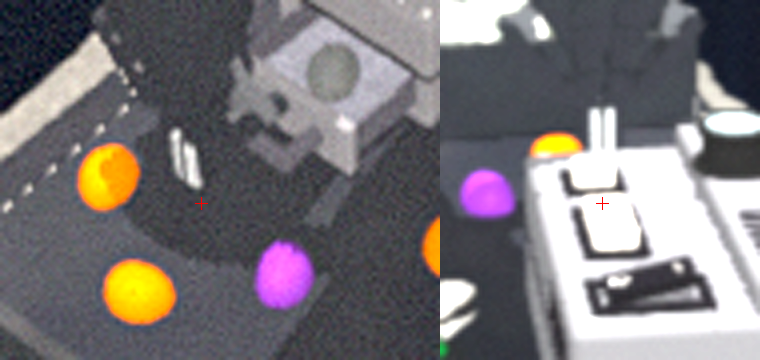

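There is still no contact at a reported z of 0.001, and the tips look about 1 cm above the cross. I'll keep feeling downward gently.

Request:
carry_out(series=[0,0,0.2,0,0,0,0.2,0,0,0,0,0])

```text
time: 8.25
eef_pos: [0.4955, 0.1315, -0.0033]
ee_rot: [-2.275, -2.166, 0.0]
contact_force: [-0.3, 0.1, -0.8]
finger_gap: 0.0003
grasp_force: 0.0
```

Request:
carry_out(series=[0,0,0.2,0,0,0,0.2,0,0,0,0,0])

```text
time: 8.55
eef_pos: [0.4955, 0.1315, -0.0073]
ee_rot: [-2.275, -2.166, 0.0]
contact_force: [-0.3, 0.3, 0.4]
finger_gap: -0.0
grasp_force: 0.0
```

Request:
carry_out(series=[0,0,0.2,0,0,0,0.2,0,0,0,0,0])

```text
time: 8.85
eef_pos: [0.4955, 0.1315, -0.0113]
ee_rot: [-2.275, -2.166, 0.0]
contact_force: [0.2, -0.4, -0.3]
finger_gap: -0.0004
grasp_force: 0.0
```

Request:
carry_out(series=[0,0,0.2,0,0,0,0,0])

```text
time: 9.05
eef_pos: [0.4955, 0.1315, -0.0132]
ee_rot: [-2.275, -2.166, 0.0]
contact_force: [0.2, -1.8, -0.1]
finger_gap: 0.0003
grasp_force: 0.0
```

Request:
carry_out(series=[0,0,0.2,0,0,0,0,0])

```text
time: 9.25
eef_pos: [0.4956, 0.1315, -0.0152]
ee_rot: [-2.275, -2.166, 0.0]
contact_force: [0.1, 0.2, -0.0]
finger_gap: -0.0002
grasp_force: 0.0
```

Request:
carry_out(series=[0,0,0.2,0,0,0,0,0])

```text
time: 9.45
eef_pos: [0.4956, 0.1315, -0.0172]
ee_rot: [-2.275, -2.166, 0.0]
contact_force: [-0.7, -0.5, -0.7]
finger_gap: 0.0003
grasp_force: 0.0
```

Request:
carry_out(series=[0,0,0.2,0,0,0,0,0])

```text
time: 9.65
eef_pos: [0.4955, 0.1315, -0.0192]
ee_rot: [-2.275, -2.166, 0.0]
contact_force: [0.1, 0.7, -0.2]
finger_gap: -0.0001
grasp_force: 0.0
```

The tips are at least 19 mm higher than reported, consistent with about 2.3 cm in the pictures. They are now close above the table, which is low enough to push. I'll raise slightly and push along tool -x.

Request:
carry_out(series=[0,0,-0.7,0,-0.6,0,0,0,-0.6,0,0,0,-0.6,0,0,0,-0.6,0,0,0])

```text
time: 10.15
eef_pos: [0.4944, 0.1068, -0.012]
ee_rot: [-2.276, -2.166, 0.0]
contact_force: [-0.1, 0.6, 1.0]
finger_gap: -0.0
grasp_force: 0.4
```

Request:
carry_out(series=[-0.5,0,0,0,-0.5,0,0,0,-0.5,0,0,0,-0.5,0,0,0])

```text
time: 10.55
eef_pos: [0.4932, 0.0872, -0.0121]
ee_rot: [-2.275, -2.166, 0.0]
contact_force: [-0.6, 2.0, 0.3]
finger_gap: -0.0
grasp_force: 0.7
```

```bash
python3 - <<'E'
from station import state,cams
import cv2
s=cams.snapshot("scene")["frame"]
cv2.imwrite("pics/c8.png",cv2.resize(s[130:280,200:340],None,fx=4,fy=4,interpolation=cv2.INTER_CUBIC))
st=state();print(st["eef_pos"],st["contact_force"])
E
```

```text
[ 0.4933231   0.08661329 -0.01205602] [-0.46908772 -0.14215737  0.40791177]
```

View pics/c8.png

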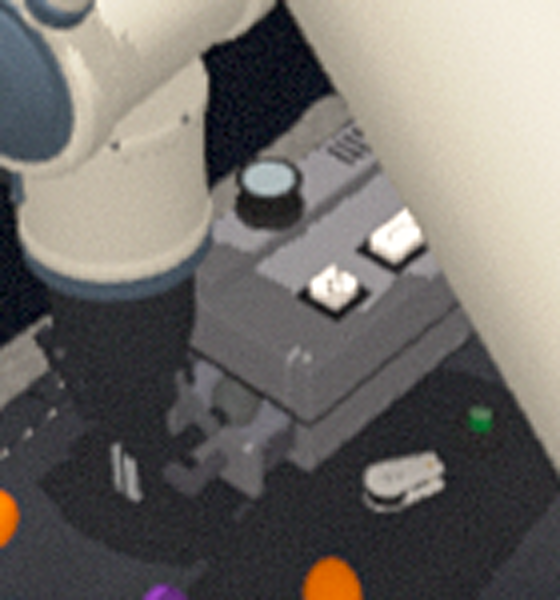

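The drawer is moving: the stone went from (213,415) to (240,400), roughly 2 cm. I'll continue until it stops.

Request:
carry_out(series=[-0.4,0,0,0,-0.4,0,0,0,-0.4,0,0,0,-0.4,0,0,0])

```text
time: 11.0
eef_pos: [0.4926, 0.0713, -0.012]
ee_rot: [-2.275, -2.166, 0.0]
contact_force: [-0.9, 1.3, -0.1]
finger_gap: 0.0
grasp_force: 0.7
```

Request:
carry_out(series=[-0.3,0,0,0,-0.3,0,0,0,0,0,0,0])

```text
time: 11.3
eef_pos: [0.4926, 0.0652, -0.012]
ee_rot: [2.276, 2.165, 0.0]
contact_force: [-0.0, 0.6, -0.1]
finger_gap: 0.0
grasp_force: 0.0
```

Request:
carry_out(series=[-0.2,0,0,0,-0.2,0,0,0,0,0,0,0])

```text
time: 11.6
eef_pos: [0.4923, 0.0614, -0.012]
ee_rot: [2.276, 2.166, 0.0]
contact_force: [1.1, 0.3, 0.5]
finger_gap: 0.0001
grasp_force: 0.0
```

Request:
carry_out(series=[-0.2,0,0,0,0,0,0,0])

```text
time: 11.8
eef_pos: [0.4921, 0.0594, -0.012]
ee_rot: [2.276, 2.166, 0.0]
contact_force: [-0.3, 0.5, -0.2]
finger_gap: -0.0001
grasp_force: 0.0
```

Request:
carry_out(series=[-0.2,0,0,0,0,0,0,0])

```text
time: 12.0
eef_pos: [0.492, 0.0576, -0.012]
ee_rot: [-2.276, -2.166, -0.0]
contact_force: [0.0, 2.0, 0.7]
finger_gap: -0.0002
grasp_force: 1.0
```

Request:
carry_out(series=[-0.2,0,0,0,0,0,0,0])

```text
time: 12.2
eef_pos: [0.492, 0.0573, -0.0119]
ee_rot: [-2.276, -2.164, -0.003]
contact_force: [1.0, 29.1, 0.8]
finger_gap: 0.0
grasp_force: 14.7
```

Request:
carry_out(series=[-0.2,0,0,0,0,0,0,0])

```text
time: 12.4
eef_pos: [0.492, 0.0571, -0.0119]
ee_rot: [-2.275, -2.163, -0.006]
contact_force: [2.6, 56.1, 1.9]
finger_gap: -0.0
grasp_force: 27.9
```

Request:
carry_out(series=[-0.2,0,0,0,0,0,0,0])

```text
time: 12.6
eef_pos: [0.4921, 0.0568, -0.0118]
ee_rot: [-2.275, -2.161, -0.008]
contact_force: [3.7, 82.8, 1.3]
finger_gap: 0.0004
grasp_force: 41.3
```

The force rises stiffly at y=0.057, and the shut prediction was 0.059, so the drawer is shut. I'll back off and go up, then move over to the rocker.

Request:
carry_out(series=[1.5,0,0,0,0.3,0,-3.8,0,0,0,-3.8,0,0,0,-3.8,0,0,0,-3.8,0])

```text
time: 13.1
eef_pos: [0.4921, 0.0695, 0.1415]
ee_rot: [-2.275, -2.166, 0.001]
contact_force: [0.6, -0.1, -1.2]
finger_gap: 0.0004
grasp_force: 0.0
```

Request:
carry_out(series=[-4,0,0,0,-4,0,0,0,-4,0,0,0,-4,0,0,0,-4,0,0,0])

```text
time: 13.6
eef_pos: [0.4822, -0.1318, 0.14]
ee_rot: [2.275, 2.166, -0.0]
contact_force: [1.1, -0.3, 0.1]
finger_gap: 0.0001
grasp_force: 0.0
```

```bash
python3 - <<'E'
from station import state,cams
from h import *
b=np.load("box.npy");st=state();p=st["eef_pos"];c,sn=np.cos(b[2]),np.sin(b[2]);d=p[:2]-b[:2]
print(p,"box",c*d[0]+sn*d[1],-sn*d[0]+c*d[1],st["time"],st["contact_force"],st["ee_rot"])
s=cams.snapshot("scene")["frame"];w=cams.snapshot("side")["frame"]
cv2.imwrite("pics/c9.png",np.hstack([cv2.resize(s[150:270,210:310],(400,480),interpolation=cv2.INTER_CUBIC),cv2.resize(w[150:250,260:340],(384,480),interpolation=cv2.INTER_CUBIC)]))
E
```

```text
[ 0.48220664 -0.13184488  0.1400244 ] box 0.0010207513836025263 -0.031197957185111033 13.6 [ 1.11148504 -0.2610644   0.11672094] [ 2.27535616e+00  2.16613263e+00 -2.70596576e-04]
```

View pics/c9.png

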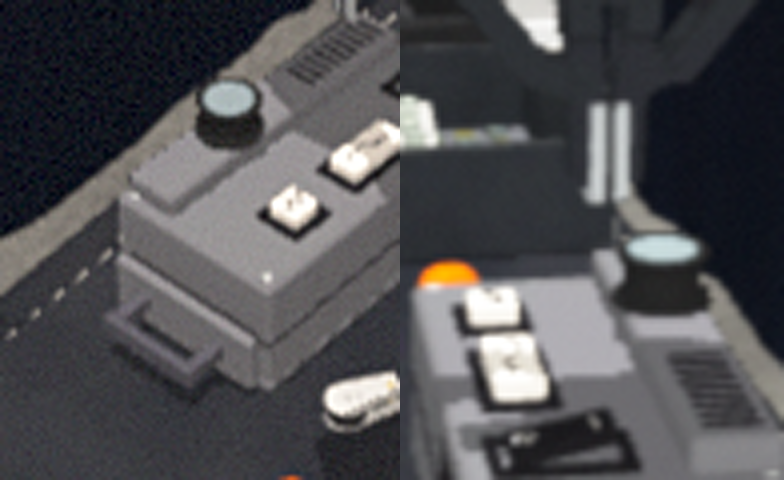

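The drawer is fully shut: the panel is flush and the stone is out of sight inside. The fingers' real tips are at pixel (610,203) in the side half, which puts them 23.5 mm above the reported TCP. The rocker is still off. I'll move over its far end and down.

Request:
carry_out(series=[-2.5,-0.4,0,0,-2.5,-0.4,0,0,0,0,2.7,0,0,0,2.7,0,0,0,0,0])

```text
time: 14.2
eef_pos: [0.4704, -0.1788, 0.0836]
ee_rot: [-2.272, -2.162, 0.003]
contact_force: [-0.5, -0.3, 0.8]
finger_gap: 0.0002
grasp_force: 0.0
```

Request:
carry_out(series=[0,0,0.4,0,0,0,0.4,0,0,0,0,0])

```text
time: 14.5
eef_pos: [0.4726, -0.1797, 0.0784]
ee_rot: [2.275, 2.166, 0.0]
contact_force: [-0.1, -0.7, -1.0]
finger_gap: 0.0002
grasp_force: 0.0
```

Request:
carry_out(series=[0,0,0.3,0,0,0,0.2,0,0,0,0,0])

```text
time: 14.8
eef_pos: [0.4722, -0.1797, 0.0729]
ee_rot: [-2.275, -2.166, 0.0]
contact_force: [0.3, -0.3, -0.3]
finger_gap: -0.0003
grasp_force: 0.0
```

Request:
carry_out(series=[0,0,0.2,0,0,0,0,0])

```text
time: 15.0
eef_pos: [0.4725, -0.1798, 0.071]
ee_rot: [2.275, 2.166, 0.0]
contact_force: [0.9, -0.3, 1.9]
finger_gap: -0.0001
grasp_force: 0.7
```

Contact is starting.

Request:
carry_out(series=[0,0,0.2,0,0,0,0,0])

```text
time: 15.2
eef_pos: [0.4721, -0.1797, 0.0688]
ee_rot: [-2.275, -2.166, 0.0]
contact_force: [0.2, -0.2, 1.2]
finger_gap: -0.0001
grasp_force: 0.1
```

Request:
carry_out(series=[0,0,0.2,0,0,0,0,0])

```text
time: 15.4
eef_pos: [0.4721, -0.1797, 0.0667]
ee_rot: [-2.275, -2.166, 0.0]
contact_force: [-0.7, 0.0, 1.3]
finger_gap: 0.0002
grasp_force: 0.1
```

Request:
carry_out(series=[0,0,0.15,0,0,0,0,0])

```text
time: 15.6
eef_pos: [0.4722, -0.1798, 0.0661]
ee_rot: [2.275, 2.166, 0.0]
contact_force: [-3.7, 1.8, 18.4]
finger_gap: 0.0
grasp_force: 8.5
```

It hit the stop, with the rocker level consistent with "on". I'll lift, move above the long key, and check the rocker numerically by comparing the image region before and after.

Request:
carry_out(series=[0,0,-2,0,0,0,-2,0,3.4,-1.2,0,0,3.4,-1.2,0,0,0,0,0,0])

```text
time: 16.1
eef_pos: [0.4493, -0.1074, 0.1054]
ee_rot: [-2.272, -2.166, 0.001]
contact_force: [0.2, -0.4, 1.0]
finger_gap: -0.0001
grasp_force: 0.0
```

```bash
python3 - <<'E'
from station import state,cams
from h import *
b=np.load("box.npy");st=state();p=st["eef_pos"];c,sn=np.cos(b[2]),np.sin(b[2]);d=p[:2]-b[:2]
print(p,"box",c*d[0]+sn*d[1],-sn*d[0]+c*d[1],st["contact_force"])
w=cv2.cvtColor(cams.snapshot("side")["frame"],cv2.COLOR_BGR2GRAY);o=cv2.imread("pics/side_raw0.png",0)
# rocker region seen at c2 u230-360, v175-240 -> raw
for n,i in(("old",o),("new",w)):
    print(n);print(i[234:251,276:312:2])
for n,uv in(("screw",((275,253))),): print(np.abs(w[251:300,280:330].astype(int)-o[251:300,280:330]).mean())
E
```

```text
[ 0.44926249 -0.10737413  0.10535075] box -0.03306137683992726 -0.00833874419898921 [ 0.15290233 -0.38830069  1.03927699]
old
[[133  40  55  60  60  50  51  40  49 146 175 171 168 148 172 175 175 175]
 [142  57  60  60  69  70  70  81 103 160 168 140 113  89 154 176 175 176]
 [164 146 147 145 148 148 148 146 149 139 110  84 101  47 135 174 175 174]
 [174 173 172 173 172 168 165 126 107  79  54  55 152  49 101 172 175 174]
 [177 177 174 171 168 134 110  71  53  41  38  46 129  51  81 166 175 175]
 [175 172 169 132 123 109  68  40  38  38  36  37  70  42  54 108 170 175]
 [161 131 127  84 165 123 127  38  38  36  38  39  38  32  33  50 153 175]
 [145  73  68  72 211 184 100  37  36  36  34  33  31  29  38  41 141 175]
 [143  45  46  53 144 129  51  36  34  33  29  28  32  42  80  41 106 171]
 [163  49  77  65  56  52  36  32  30  29  33  39  59  88 127  55  84 171]
 [171  57  79  79  34  34  30  30  32  39  59  88  95 105 138  61  64 169]
 [171  65  68 111  32  30  30  40  57  84  93 101 103  91 107  66  48 152]
 [173  90  57 119  30  31  37  57  65  72  74  68  67  59  62  50  41 135]
[... 899 characters left out ...]
7 110]
 [ 90  30  34  37  31  33  31  31  31  29  30  29  33  32  28  27  66 108]
 [103  34  54  81  51  45  38  37  32  28  31  32  31  32  28  30  53 109]
 [107  38  57 104  94  92  75  68  51  41  34  33  30  31  30  34  41 106]
 [109  48  46 109 109 107 100  96  90  85  71  55  39  29  35  41  31  94]
 [109  60  37 105 100  92  86  80  78  70  60  43  34  28  31  33  28  83]
 [111  72  30  64  61  55  50  45  46  40  38  32  32  35  33  33  39  81]
 [111  84  32  34  34  36  36  38  38  36  42  43  49  56  61  62  74  95]
 [111  93  45  48  52  61  61  68  74  82  91  90  94  96  98  97 102 106]
 [112 126 101  94  93  97  98  99 103 106 110 109 109 110 111 111 110 110]]
4.477551020408163
```

The rocker has clearly flipped: the lit gap moved from the far end to the near end. Now descending on the long key.

Request:
carry_out(series=[0,0,1.2,0,0,0,1.2,0,0,0,0,0])

```text
time: 16.45
eef_pos: [0.4512, -0.1109, 0.0805]
ee_rot: [-2.275, -2.165, 0.001]
contact_force: [0.5, -0.1, 1.0]
finger_gap: 0.0003
grasp_force: 0.0
```

Request:
carry_out(series=[0,0,0.4,0,0,0,0.4,0,0,0,0,0])

```text
time: 16.75
eef_pos: [0.4516, -0.1108, 0.0733]
ee_rot: [-2.276, -2.166, 0.0]
contact_force: [0.6, 0.7, 0.3]
finger_gap: 0.0002
grasp_force: 0.0
```

Request:
carry_out(series=[0,0,0.2,0,0,0,0.1,0,0,0,0,0])

```text
time: 17.05
eef_pos: [0.4516, -0.1106, 0.0705]
ee_rot: [-2.275, -2.166, -0.0]
contact_force: [0.5, 0.1, -0.3]
finger_gap: 0.0001
grasp_force: 0.0
```

Request:
carry_out(series=[0,0,0.2,0,0,0,0.1,0,0,0,0,0])

```text
time: 17.35
eef_pos: [0.4518, -0.1107, 0.0674]
ee_rot: [2.275, 2.166, 0.0]
contact_force: [0.0, 0.2, 1.8]
finger_gap: 0.0001
grasp_force: 1.0
```

Request:
carry_out(series=[0,0,0.2,0,0,0,0,0])

```text
time: 17.55
eef_pos: [0.4518, -0.1107, 0.0654]
ee_rot: [2.275, 2.166, 0.0]
contact_force: [1.2, -0.7, 2.8]
finger_gap: -0.0005
grasp_force: 1.5
```

Request:
carry_out(series=[0,0,0.2,0,0,0,0,0])

```text
time: 17.75
eef_pos: [0.4518, -0.1107, 0.0636]
ee_rot: [2.275, 2.166, 0.0]
contact_force: [-1.1, 0.1, 10.9]
finger_gap: 0.0001
grasp_force: 5.2
```

Request:
carry_out(series=[0,0,0.1,0,0,0,0,0])

```text
time: 17.95
eef_pos: [0.4519, -0.1107, 0.0633]
ee_rot: [2.275, 2.165, 0.001]
contact_force: [-4.2, 1.3, 29.0]
finger_gap: -0.0002
grasp_force: 14.3
```

The key is on its stop. I'll hold, then hand in.

Request:
carry_out(series=[0,0,0,0,0,0,0,0,0,0,0,0,0,0,0,0,0,0,0,0])

```text
time: 18.45
eef_pos: [0.4519, -0.1107, 0.0633]
ee_rot: [2.275, 2.165, 0.001]
contact_force: [-4.0, 1.9, 28.3]
finger_gap: 0.0003
grasp_force: 13.9
```

```bash
python3 - <<'E'
from station import state,env
st=state();print(st["eef_pos"],st["contact_force"]);print(env.close_job())
E
```

```text
[ 0.45188629 -0.11071157  0.06329604] [-3.95046389  1.90635685 28.34046141]
the job is handed in; nothing more can be done
None
```

I handed the job in at 18.5 s with the drawer shut on the stone, the rocker on and the longwave key held on its stop at about 28 N; no verdict came back, and I viewed 11 pictures, one over the limit of 10.

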